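Slide a carton of bolts over the shelf lip and home against its stop

ROBOT

A 7-joint arm with a two-finger parallel gripper is mounted at the origin on the work surface. World frame = base frame: x ahead of the robot, y to its left, z up, the work surface at z = 0. Lengths are in m, angles in degrees, forces in N, time in s.
With the tool pointing down it reaches from about 0.35 to 0.9 m from the base axis. Payload 7.2 kg.
Tool frame: the origin (TCP) lies at the very end of the fingers, on their centre line; the grasp point (between the pads) lies 19 mm behind it; y points along the fingers, x is the direction in which the jaws open and shut, and the axes are right-handed (so a half turn about y gives the same grasp; the last joint's range is limited). The gripper opens to 88 mm and grips with 3 to 60 N. Pads are 20 mm wide; open, the fingers measure 115 mm over their backs; the gripper's body (75 mm by 178 mm) begins 61 mm behind the grasp point.
Start: joints at [-72.834, 23.554, -0.728, 91.456, 0.321, 64.991, -4.71], TCP at [0.225, 0.583, 0.223] pointing down, gripper open.
Joint ranges: [-169.25, 169.25], [-16.82, 113.86], [-84.01, 82.57], [7.8, 145.47], [-59.2, 239.2], [7.22, 106.19], [-163.78, 163.78]. Speed limits (degrees/s): [136.94, 136.94, 172.46, 172.46, 180, 180, 180].

INTERFACE

Orientations are given as [roll, pitch, yaw] about the fixed x, y, z axes, in that order (R = Rz(yaw) Ry(pitch) Rx(roll)).
In Python, from station import move_to, move_l, move_j, gripper_to, pause, solve_ik, sense, camera, Unreachable, sign_off, look_for, outline_of gives the robot as it stands. Calls block until the motion is done:
- move_to(position, orientation): joint-space move of the TCP to a pose.
- move_l(position, speed=0.15, orientation=None): straight line of the TCP; orientation=None keeps the orientation; speed is the mean speed in m/s.
- move_j(angles): joint-space move.
- gripper_to(opening, force=None): finger opening in m; force is the grip in N (None keeps the last); returns when the fingers have stopped.
- pause(seconds).
- solve_ik(position, orientation): joint angles nearest the present ones, or None.
- sense(): the state.
- camera(name): name is "scene" or "top"; returns a dict with "frame" (384x512x3 uint8, red, green, blue), "fx", "fy", "cx", "cy" (pixels), "R" (3x3) and "t" (3): a world point X has camera coordinates R X + t. Camera axes: x right, y down, z forward; pixel columns grow to the right and rows downward; lengths in m; the calibration is good to about 2 mm. A picture is of the moment at which its call begins. There is no depth.
A pose or a line that the arm cannot do raises Unreachable and nothing moves.
- sign_off(): hands the job in, once; it reports no verdict.
Trained networks look in a picture, given as the dict that the camera call returned (one of the last four; its "shot" number tells which), for a name from the list of things; names that differ only in an ending like _2 or _b are one class to them, and where a whole thing is asked for, a point or a joint stands for the part that bears it (a point fixed in the world has none). Each returns a list of dicts, best first, with "conf" (0 to 1); they miss things now and then, are a little off and sometimes report something else, mostly with a low value. They report only what shows in the picture. A call takes as long as a camera call. They do not tell look-alikes from the thing itself.
- look_for(target, picture): "extent" ([left, top, right, bottom] in pixels, round what is visible of it).
- outline_of(target, picture): "region" (384x512 bool, what is visible of it) and "extent" ([left, top, right, bottom] in pixels, round what is visible of it).
The state is a dict: "time": time; "joint_pos": joint angles; "joint_velocities": joint speeds; "joint_efforts": joint torques, N m; "tool_pos": TCP position; "eef_rot": TCP orientation; "ft_force": force on the tool from outside, world axes, zero at the start; "wrist_torque": the same for the moment, N m; "grip_width": finger opening in m.
Only numpy, scipy, OpenCV 4.12 (cv2) and the standard library are available. Lean on these libraries where they do the work, as an engineer would, in place of code of your own. Each camera call takes 0.05 s, during which the arm holds its last target.

TASK

Put the open carton of bolts that stands on the bench into the empty lane of the low steel shelf bay without carrying it: lift only its leading edge up onto the raised front lip while its trailing edge stays on the bench, then push it over the lip until it lies flat on the deck behind the lip. Keep pushing until you feel it press lightly on the rubber-faced stop at the end of the lane, hold that light pressure for a moment, and leave it there touching the stop. Never ram the lip or the stop, do not tip the carton steeply, and leave everything else where it is.

Things in the scene. Friction and masses are not known exactly. Their poses are not given: they have to be found in the camera images.
- bay: Low fixed steel shelf bay with two lanes. Origin: on the bench (z = 0) under the outer face of the lip, mid-width of the EMPTY lane. x points level into the lane (the way in; near world +y, turned up to 0.3 rad), y left of that, z up. Lip: x = 0 to 6 mm, 15 mm high, across both lanes. Deck behind it: 6 mm above the bench, to x = 300 mm. The other lane (middle y = -143 mm) holds a short carton.
- lip_mid (a point): Top outer edge of the lip, mid-width of the empty lane (bay x = 0, y = 0), 15 mm above the bench; axes as the bay's. Pushed across it, the carton rocks over the lip at mid-length and its trailing edge rises, up to about 25 mm; whatever pushes it there should let it rise.
- lip: The steel front lip, 6 mm thick, 15 mm high, fixed to the bay (same origin and axes). More than 30 N from the carton would bend it.
- lane (a point): Point on the deck (6 mm above the bench) mid-width of the empty lane, at bay x = 110 mm; axes as the bay's. The lane is 135 mm wide between side guides (inner faces bay y = +67.5 and -69.5 mm) that rise to 30 mm above the bench and begin at bay x = 30 mm, with short flared lead-ins before them.
- stop_zone (a point): Where the stop may be: middle of its range, bay x = 217 mm, 40 mm above the bench. The stop is a bracket with a rubber-faced sprung buffer, 90 mm wide, 20 to 60 mm above the bench. It was set by hand: its face lies anywhere from bay x = 200 to 235 mm, which is not measured; find it by feel. It gives about 3 N per mm over 8 mm; 4 to 20 N is light pressure, more is ramming.
- carton: Open rigid carton of bolts to be moved, 150 (x) by 120 (y) by 75 (z) mm, 0.5 to 0.85 kg, slides easily (friction about 0.3 to 0.4). Origin under its centre; x points to its leading end, z up. End walls 8 mm thick, side walls 5 mm. Bolts lie below 52 mm, so the leading end wall can be pinched from above over its top 20 mm. Starts 15 to 60 mm before the lip, up to 30 mm beside the lane's middle, up to 0.15 rad askew.
- carton_mid (a point): Centre of that carton, 37.5 mm above its underside; axes as the carton's.
- carton_front (a point): Middle of the carton's leading bottom edge (75 mm from its centre along its x).
- carton_rear (a point): Middle of the carton's trailing bottom edge (75 mm from its centre along its -x).
- short_carton: Bystander: open carton 130 x 105 x 45 mm in the bay's other lane; origin under its centre.
- closed_carton: Bystander: closed carton 90 x 70 x 55 mm on the bench beyond the carton; origin under its centre.
- spanner: Bystander: spanner lying on the bench on the robot's side of the carton.
- jar: Bystander: jar, 60 mm across, 70 mm high; origin under its centre.
- big_bolt: Bystander: large dark bolt standing on its head, 30 mm across, 75 mm high; origin under its centre.
- collar: Bystander: steel ring, 44 mm across, 18 mm high, lying on the bench by the bay.
- driver: Bystander: screwdriver lying on the bench.
Things that resemble listed ones, but are neither listed nor needed, are in the scene too. What is shaped like the carton but blue is not meant.

How it is judged (in metres and radians):
On the way, in this order (a step that is already met when the one before it is completed fails the run):
1. the carton's leading edge rests up on the lip (at least 4 mm past its outer face, touching it) while its trailing edge is still on the bench in front (x of carton_front in the frame of bay above 0.004 m and height (world z) of carton_front above 0.012 m and height (world z) of carton_rear below 0.008 m and contact force between carton and lip above 0.3 N), for 0.2 s.
2. the carton is wholly behind the lip, flat on the deck of the empty lane (x of carton_rear in the frame of bay above 0.008 m and angle between carton_mid's own z axis and vertical below 0.04 rad and z of carton_rear in the frame of bay below 0.01 m), for 0.1 s.
3. the carton is pressed on the stop with more than 4 N (x of carton_rear in the frame of bay above 0.008 m and angle between carton_mid's own z axis and vertical below 0.04 rad and contact force between carton and stop_pad above 4 N), for 0.25 s.
At the end, for the whole second after the job is handed in: The carton lies flat (within 0.04 rad) on the deck, wholly behind the lip, within 12 mm of the middle of the empty lane, its leading end within 5 mm of the stop's rubber face, at rest and released (all of step 2 and y of carton_mid in the frame of bay between -0.012 and 0.012 m and x of carton_front in the frame of stop_face above -0.005 m and linear speed of carton below 0.02 m/s); the robot touches nothing.
It fails at once if the lip is loaded by the carton with more than 30 N (rammed) (contact force between carton and lip above 30 N).
It fails at once if the stop is pressed by the carton with more than 20 N (rammed) (contact force between carton and stop_pad above 20 N).
It fails at once if the carton is tipped by more than 0.35 rad (angle between carton_mid's own z axis and vertical above 0.35 rad).
It fails at once if the carton is carried: its trailing bottom edge rises more than 32 mm above the bench (height (world z) of carton_rear above 0.032 m).
It fails at once if a bystander is moved by more than 20 mm (distance of any of short_carton, closed_carton, spanner, jar, big_bolt, collar, driver from where it was at the start of the episode above 0.02 m).
It also fails if it takes over 70 s, if anything falls off the work surface, if the arm or the gripper's body presses on something with over 40 N, if the wrist force passes 120 N, or if a joint passes its speed limit or range.

## Working session

There is one attempt and no reset: what is moved stays moved. The work goes in short steps, each a Python script; the robot and the scene stay as the last script left them, time stands still between calls to the robot, and variables do not carry over. Pictures are saved under pics/ and viewed, and the job is handed in when it is done.

```bash
ls; mkdir -p pics
python3 - <<'E'
from station import *
import cv2,numpy as np
s=sense();print({k:np.round(v,3).tolist() for k,v in s.items()})
for n in("scene","top"):
    c=camera(n)
    cv2.imwrite(f"pics/{n}0.png",cv2.resize(c["frame"][:,:,::-1],(800,600),interpolation=cv2.INTER_CUBIC))
    print(n,c["fx"],c["fy"],c["cx"],c["cy"],np.round(c["R"],3).tolist(),np.round(c["t"],3).tolist())
    for t in("carton","bay","lip","short_carton","closed_carton","spanner","jar","big_bolt","collar","driver"):
        try: print(t,[(np.round(d["extent"]).tolist(),round(d["conf"],2)) for d in look_for(t,c)])
        except Exception as e: print(t,e)
E
```

```text
pics
{'time': 0.0, 'joint_pos': [-72.834, 23.601, -0.727, 91.504, 0.324, 64.991, -4.71], 'joint_velocities': [0.024, -0.009, -0.125, -0.009, 0.038, -0.006, 0.021], 'joint_efforts': [0.0, -58.794, 0.641, -29.108, -0.054, 0.018, 0.0], 'tool_pos': [0.225, 0.583, 0.222], 'eef_rot': [-90.01, 0.093, 68.927], 'ft_force': [0.136, -0.192, 0.119], 'wrist_torque': [-0.016, -0.046, -0.05], 'grip_width': 0.088}
scene 456.25189905684203 456.25189905684203 250.34879603436644 198.87755726129356 [[-0.412, 0.911, 0.016], [0.626, 0.296, -0.722], [-0.662, -0.288, -0.692]] [0.309, -0.246, 1.594]
carton [([219.0, 191.0, 287.0, 256.0], 0.96), ([143.0, 99.0, 188.0, 147.0], 0.96), ([204.0, 115.0, 266.0, 167.0], 0.86), ([346.0, 158.0, 421.0, 217.0], 0.81), ([190.0, 244.0, 242.0, 291.0], 0.56), ([279.0, 263.0, 346.0, 326.0], 0.47)]
bay [([251.0, 212.0, 420.0, 342.0], 0.95)]
lip [([252.0, 220.0, 304.0, 296.0], 0.54), ([251.0, 219.0, 420.0, 340.0], 0.48)]
short_carton [([276.0, 264.0, 348.0, 329.0], 0.81)]
closed_carton [([193.0, 244.0, 239.0, 291.0], 0.6)]
spanner []
jar [([174.0, 222.0, 203.0, 253.0], 0.72)]
b
[... 340 characters left out ...]
 193.0], 0.87), ([279.0, 248.0, 335.0, 299.0], 0.67), ([358.0, 232.0, 418.0, 294.0], 0.6)]
bay [([103.0, 100.0, 217.0, 198.0], 0.88), ([210.0, 146.0, 267.0, 194.0], 0.6)]
lip [([212.0, 137.0, 209.0, 136.0], 0.55), ([324.0, 135.0, 350.0, 190.0], 0.55)]
short_carton [([151.0, 106.0, 195.0, 143.0], 0.68), ([211.0, 145.0, 268.0, 197.0], 0.57)]
closed_carton [([230.0, 105.0, 263.0, 135.0], 0.63)]
spanner [([199.0, 223.0, 249.0, 231.0], 0.64)]
jar [([272.0, 123.0, 290.0, 144.0], 0.87), ([207.0, 144.0, 265.0, 196.0], 0.38)]
big_bolt [([321.0, 208.0, 332.0, 213.0], 0.48)]
collar [([164.0, 205.0, 176.0, 218.0], 0.58)]
driver [([201.0, 110.0, 211.0, 195.0], 0.71), ([335.0, 163.0, 351.0, 186.0], 0.53)]
```

View pics/scene0.png

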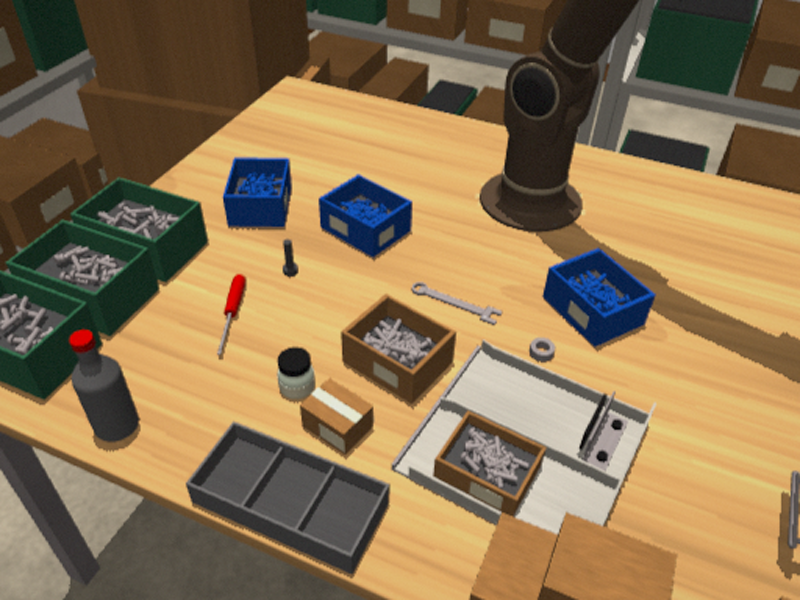

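View pics/top0.png

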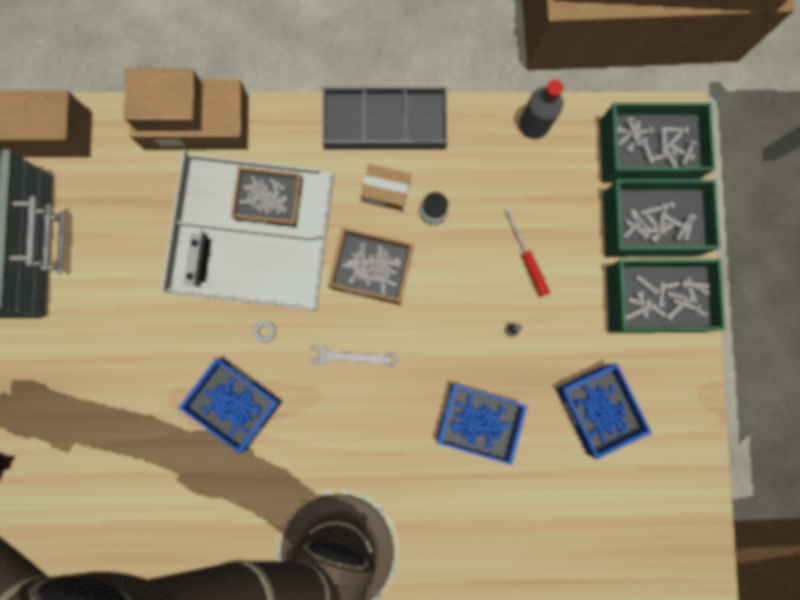

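The top picture shows one brown open carton on the bench at about (372,266). The bay is left of it, with its empty lane at (250,268), the stop at (195,258), and the short carton in the other lane at (268,195). The blue boxes at (230,403), (482,422) and (603,410), and the green ones, are look-alikes. Only the brown one at (372,266) stands just in front of the lip. I'll enlarge it and fit the poses.

```bash
cat > h.py <<'E'
from station import *
import cv2,numpy as np
from scipy.optimize import minimize,least_squares
def proj(c,X):
    X=np.atleast_2d(X);p=X@np.array(c["R"]).T+np.array(c["t"])
    return np.c_[c["fx"]*p[:,0]/p[:,2]+c["cx"],c["fy"]*p[:,1]/p[:,2]+c["cy"]]
def unproj(c,uv,z):
    uv=np.atleast_2d(uv);R=np.array(c["R"]);o=-R.T@np.array(c["t"])
    d=np.c_[(uv[:,0]-c["cx"])/c["fx"],(uv[:,1]-c["cy"])/c["fy"],np.ones(len(uv))]@R
    return o+d*((z-o[2])/d[:,2])[:,None]
def boxpts(x,y,a,L=.15,W=.12,H=.075):
    R=np.array([[np.cos(a),-np.sin(a)],[np.sin(a),np.cos(a)]])
    q=np.array([[i*L/2,j*W/2] for i,j in((1,1),(1,-1),(-1,-1),(-1,1))])@R.T+[x,y]
    return np.r_[np.c_[q,np.zeros(4)],np.c_[q,np.full(4,H)]]
def hullmask(c,P,s=4):
    h=cv2.convexHull((((proj(c,P)+.5)*s-.5)*16).astype(np.int32)) 
    m=np.zeros((384*s,512*s),np.uint8);cv2.fillConvexPoly(m,h,1,shift=4);return m
def fitbox(cms,p0,dims,s=4):
    big=[cv2.resize(m.astype(np.float32),None,fx=s,fy=s,interpolation=cv2.INTER_LINEAR)>.5 for c,m in cms]
    def cost(p):
        r=0
        for (c,_),b in zip(cms,big):
            h=hullmask(c,boxpts(p[0],p[1],p[2],*dims),s)>0
            r+=1-(h&b).sum()/(h|b).sum()
        return r
    return minimize(cost,p0,method="Nelder-Mead",options=dict(initial_simplex=np.array(p0)+np.array([[0,0,0],[.015,0,0],[0,.015,0],[0,0,.12]]),xatol=2e-4,fatol=1e-5))
def crop(c,name,x0,y0,x1,y1,k,lines=()):
    im=cv2.resize(c["frame"][y0:y1,x0:x1,::-1].copy(),None,fx=k,fy=k,interpolation=cv2.INTER_CUBIC)
    for P,col in lines:
        q=((proj(c,P)-[x0,y0]+.5)*k).astype(int);cv2.polylines(im,[q],False,col,1)
    cv2.imwrite(f"pics/{name}.png",im)
E
python3 - <<'E'
from h import *
cs={n:camera(n) for n in("scene","top")}
tgt={"scene":(253,223),"top":(238,170)}
cms=[]
for n,c in cs.items():
    for d in outline_of("carton",c):
        e=d["extent"]
        if abs((e[0]+e[2])/2-tgt[n][0])<12 and abs((e[1]+e[3])/2-tgt[n][1])<12:
            cms.append((c,d["region"]));print(n,np.round(e,1),d["conf"],d["region"].sum());break
p0=unproj(cs["top"],[tgt["top"]],.06)[0];print(p0)
for sub in(cms,cms[:1],cms[1:]):
    r=fitbox(sub,[p0[0],p0[1],np.pi/2],(.15,.12,.075));print(r.x,r.fun)
    if sub is cms: p=r.x
B=boxpts(*p);ln=[(B[[4,5,6,7,4]],(0,255,0)),(B[[0,1,2,3,0]],(0,0,255))]
crop(cs["top"],"ctop",90,85,280,225,4,ln)
crop(cs["scene"],"cscene",200,170,430,350,3,ln)
crop(cs["top"],"rtop",90,85,280,225,4)
E
```

```text
scene [219.5 190.5 289.5 255.4] 0.96 3248
top [207.7 142.2 266.6 194.7] 0.97 1951
[ 0.5645262  -0.07445718  0.06      ]
[ 0.56609496 -0.07262262  1.32784162] 0.06216609425421815
[ 0.56481025 -0.07230616  1.33293473] 0.020591531637634608
[ 0.56723675 -0.07342233  1.3278485 ] 0.029609774342351347
```

View pics/ctop.png

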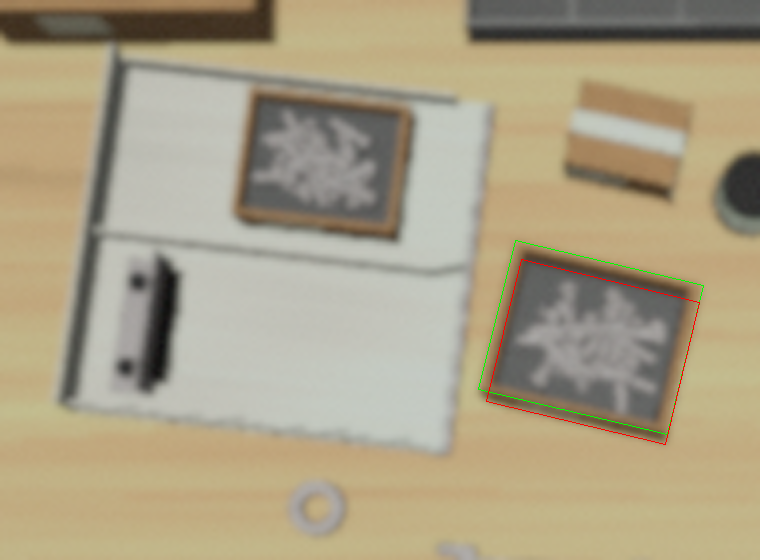

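View pics/cscene.png

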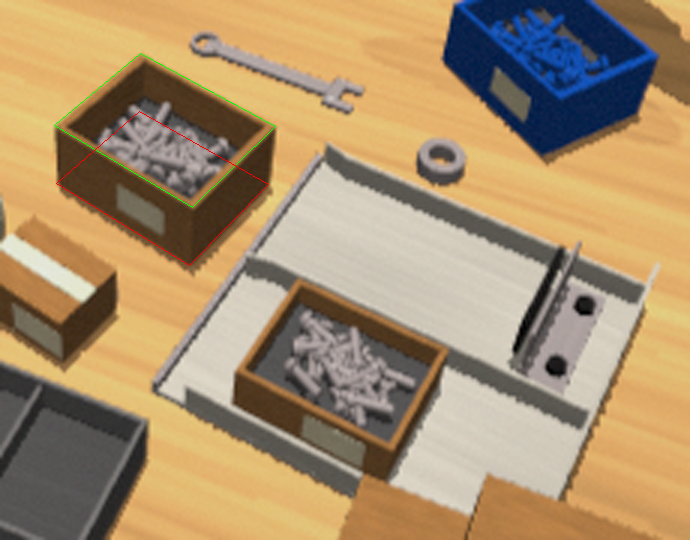

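View pics/rtop.png

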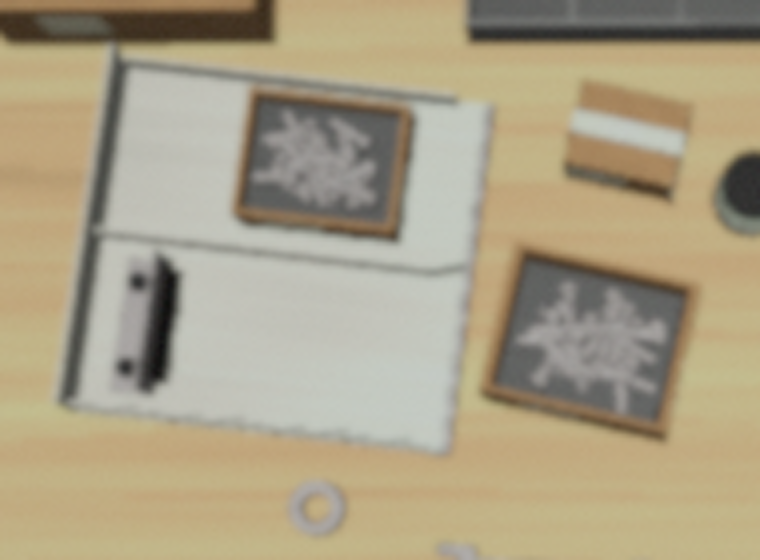

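The crop confirms the brown carton at crop (590,340), just in front of the empty lane. The rim overlay looks slightly large in the top view, so I'll check the scale closer and fit the bay.

Run:
```python
from h import *
c=camera("top");s=camera("scene")
B=boxpts(.5661,-.0726,1.328);ln=[(B[[4,5,6,7,4]],(0,255,0))]
crop(c,"z1",200,135,280,205,9,ln)
# crude bay points from crop rtop
pts=np.array([[492,105],[450,452],[467,268]])/4-.5+[90,85]
print(unproj(c,pts,.015))
b=np.array([[112,60],[62,403],[118,62]])/4-.5+[90,85]
print(unproj(c,b,.006), unproj(c,b,.03))
ps=np.array([[155,388],[328,150]])/3-.5+[200,170]
print(unproj(s,ps,.015))
crop(s,"z2",245,205,330,305,7)
crop(c,"z3",180,100,230,205,6)
```

```text
[[0.76839002 0.00922078 0.015     ]
 [0.48333149 0.04209423 0.015     ]
 [0.63287257 0.02911077 0.015     ]]
[[0.81020153 0.3220866  0.006     ]
 [0.52611019 0.35450931 0.006     ]
 [0.80849066 0.31713531 0.006     ]] [[0.80252833 0.31503396 0.03      ]
 [0.52309811 0.3469247  0.03      ]
 [0.80084553 0.31016391 0.03      ]]
[[0.77621895 0.01385869 0.015     ]
 [0.47571864 0.05212071 0.015     ]]
```

View pics/z1.png

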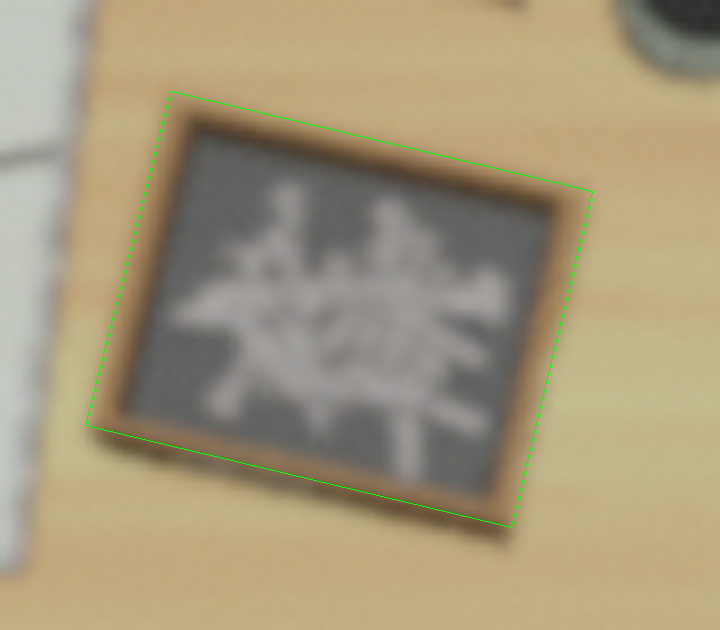

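View pics/z2.png

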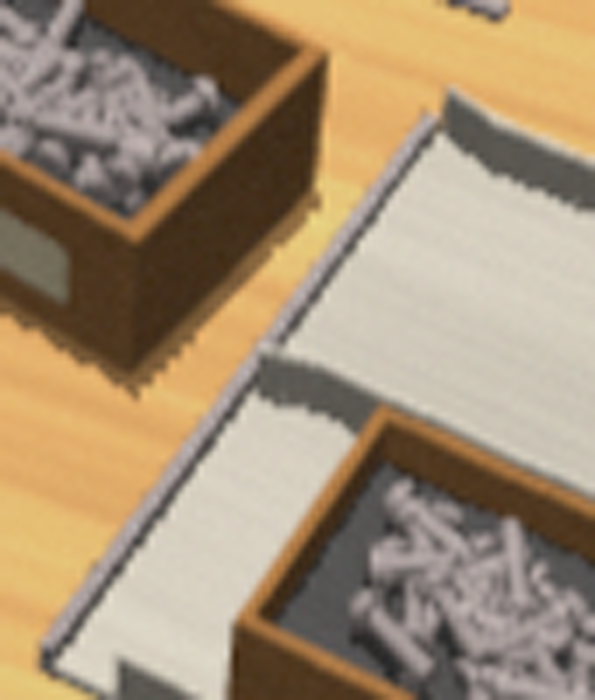

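View pics/z3.png

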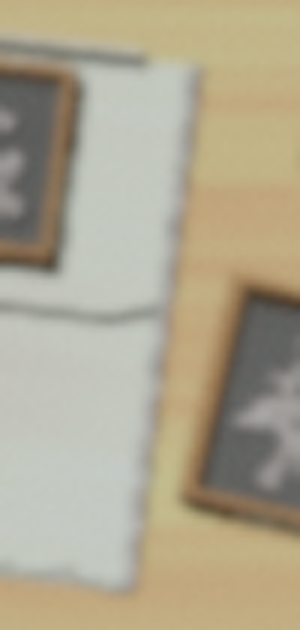

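The carton rim overlay in z1 agrees well: the corners at (170,92) and (511,526) sit on the rim. Next I'll fit the bay with edge sampling and an overlay.

```bash
cat > bay.py <<'E'
from h import *
def T(p,P):
    a=p[2];R=np.array([[np.cos(a),-np.sin(a)],[np.sin(a),np.cos(a)]])
    P=np.atleast_2d(np.array(P,float));return np.c_[P[:,:2]@R.T+p[:2],P[:,2]]
def lines(p):
    G=(0,255,0);Rd=(0,0,255);Bl=(255,0,0)
    return [(T(p,[[0,75,.015],[0,-220,.015]]),Rd),
     (T(p,[[30e-3,.0675,.03],[.3,.0675,.03]]),G),(T(p,[[30e-3,-.0695,.03],[.3,-.0695,.03]]),G),
     (T(p,[[30e-3,.0675,.006],[.3,.0675,.006]]),Bl),(T(p,[[.3,-.0695,.006],[.3,.0675,.006]]),Bl),
     (T(p,[[0,-.075,.015],[0,.075,.015]]),Rd)]
E
python3 - <<'E'
from bay import *
c=camera("top");s=camera("scene")
p=np.array([.552,.0365,1.45])
L=[l for l in lines(p)][1:]
crop(c,"b1",90,100,240,210,5,L); crop(s,"b2",240,205,425,330,4,L)
E
```

```text
(no output)
```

View pics/b1.png

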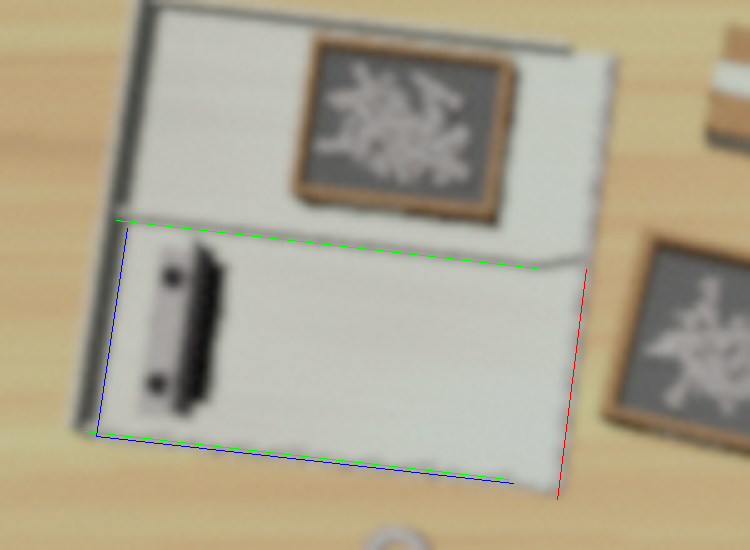

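View pics/b2.png

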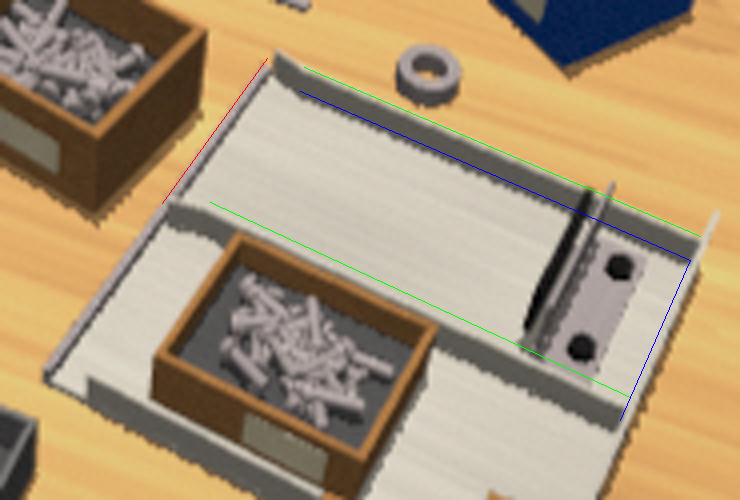

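Run:
```python
from bay import *
c=camera("top");s=camera("scene")
p=np.array([.552,.0365,1.45])
L=lines(p)[1:]
crop(s,"g1",245,210,345,285,8,L); crop(s,"g2",335,225,425,315,8 and 6,L)
crop(c,"g3",180,140,225,205,9,L)
```

```text
(no output)
```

View pics/g1.png

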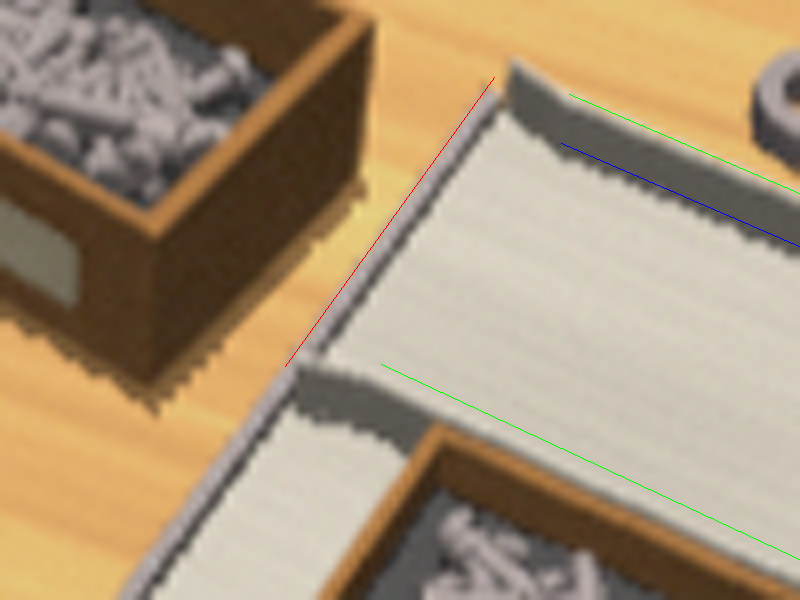

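View pics/g2.png

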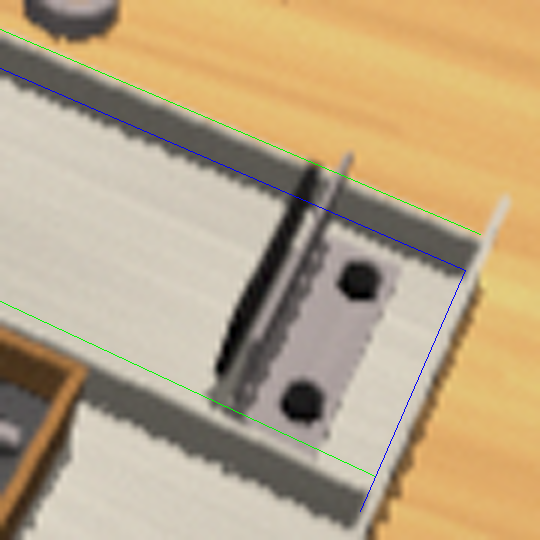

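View pics/g3.png

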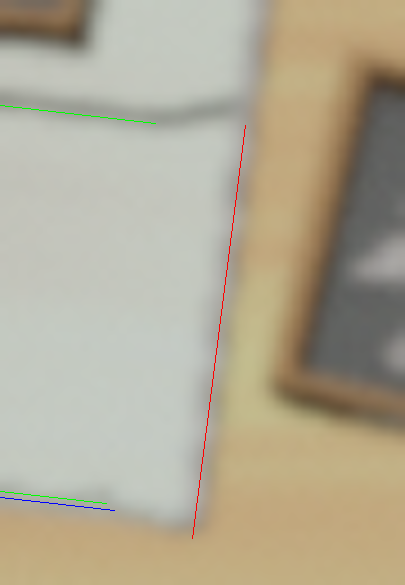

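Estimates so far:
- **Bay:** about (0.554, 0.036), yaw 1.45. The two cameras agree to 2–3 mm.
- **Carton in the bay frame:** x = −106 mm, y = −25 mm, yaw −0.12. This fits the stated start ranges.

Plan: pinch the front wall, tilt the carton about its rear edge, set it on the lip aligned with the lane, then push from behind with the jaws open across its width.

```bash
cat > k.py <<'E'
from bay import *
from scipy.spatial.transform import Rotation as Ro
BAY=np.array([.554,.036,1.45])
def Tm(R,t):
    M=np.eye(4);M[:3,:3]=R;M[:3,3]=t;return M
TB=Tm(Ro.from_euler("z",BAY[2]).as_matrix(),[BAY[0],BAY[1],0])
def carton(xr,yr,psi,th,z=0):  # rear bottom edge mid, bay frame; th = nose up
    return TB@Tm((Ro.from_euler("z",psi)*Ro.from_euler("y",-th)).as_matrix(),[xr,yr,z])
# tool in carton(rear edge) frame: front-wall centre x=.146
G=Tm(Ro.from_euler("x",-90,degrees=True).as_matrix(),[.146,0,.057])
def pose(M):
    return M[:3,3].tolist(),Ro.from_matrix(M[:3,:3]).as_euler("xyz",degrees=True).tolist()
def st(msg=""):
    s=sense();print(msg,"t",round(s["time"],2),"tcp",np.round(s["tool_pos"],4),"rot",np.round(s["eef_rot"],1),"F",np.round(s["ft_force"],2),"M",np.round(s["wrist_torque"],2),"g",round(s["grip_width"],4));return s
c0=TB@np.eye(4)
def start():
    v=np.linalg.inv(TB)@np.array([.5661,-.0726,0,1]);psi=1.328-BAY[2]
    return v[0]-.075*np.cos(psi),v[1]-.075*np.sin(psi),psi
E
python3 - <<'E'
from k import *
xr,yr,psi=start();print(xr,yr,psi)
M=carton(xr,yr,psi,0)@G
p,o=pose(M);print(p,o)
gripper_to(.045)
up=[p[0],p[1],.16]
print(solve_ik(up,o))
for q in [(-.135,-.001,0,.16)]:
    print(solve_ik(*pose(carton(*q)@G)))
print(solve_ik([.53,-.13,.04],[-90,0,np.degrees(BAY[2])-90]),solve_ik([.53,-.13,.04],[-90,0,np.degrees(BAY[2])+90]))
move_to(up,o); st("above")
move_l(p,speed=.08); st("down")
c=camera("scene");crop(c,"a1",190,120,340,280,4)
c=camera("top");crop(c,"a2",160,100,290,220,5)
E
```

```text
-0.18079308926600907 -0.015971109158909882 -0.12199999999999989
[0.5831696689079356, -0.003682466647641408, 0.057] [-89.99999999999999, -1.2722218725854067e-14, 76.08879519337333]
[-22.91597161  24.08169113  24.62592397 102.80783999 -11.88300621
  55.66119549  82.65067868]
[-18.75995976  27.20466451  20.72105486 111.49662652 -26.60002764
  44.83642648 102.17896339]
[-19.62792381  34.04248023  38.27137765 113.86272107 -30.87226584
  42.51129809  30.40747648] [ -32.22945012   43.78501174   59.26451495  114.55154177  -49.40241625
   51.56382985 -132.6705661 ]
above t 4.87 tcp [ 0.5833 -0.0025  0.16  ] rot [-90.   -0.   76.2] F [-0.2  -0.39 -0.02] M [ 0.03 -0.06  0.03] g 0.045
down t 6.31 tcp [ 0.5835 -0.0037  0.0575] rot [-90.   -0.   76.1] F [ 0.87  0.79 -0.45] M [-0.02  0.01 -0.02] g 0.0452
```

View pics/a1.png

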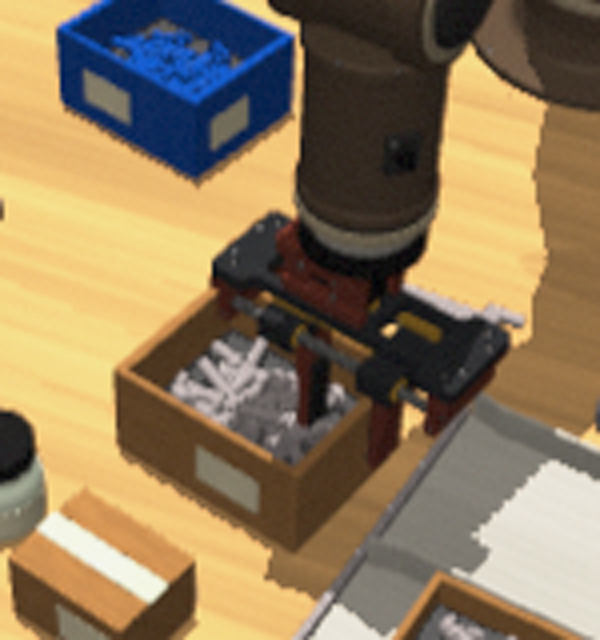

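View pics/a2.png

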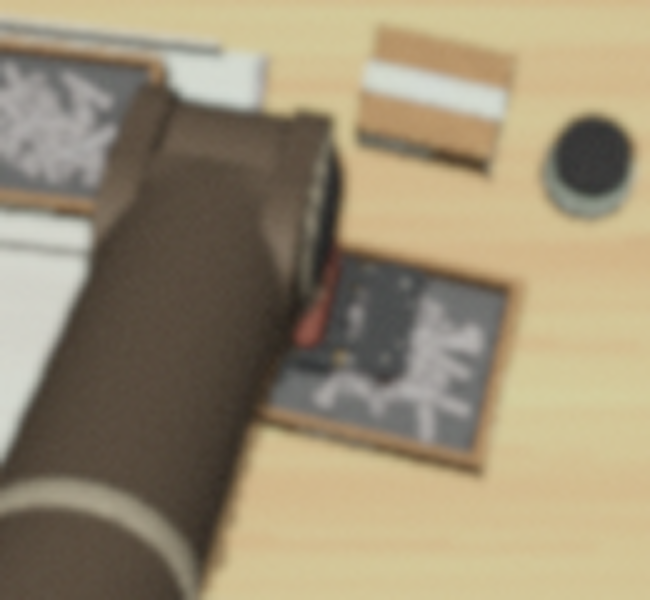

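In a1, the two fingers straddle the front wall: the inner one is inside at (312,390), the outer one in front at (383,435), both near mid-wall. I'll grip, lift, align over the lip and set down.

Run:
```python
from k import *
xr,yr,psi=start()
gripper_to(0.0,force=30); s=st("grip")
assert .005<s["grip_width"]<.012
def go(q,sp=.06,msg=""):
    p,o=pose(carton(*q)@G); move_l(p,speed=sp,orientation=o); return st(msg)
go((xr,yr,psi,.08),.04,"tilt .08")
go((xr,yr,psi,.17),.04,"tilt .17")
# align: front to bay x=+.016
th=.17; xt=.016-.15*np.cos(th)
go(((xr+xt)/2,(yr-.001)/2,psi/2,th),.05,"half")
go((xt,-.001,0,th),.05,"over lip")
c=camera("scene");crop(c,"l1",190,140,340,290,4)
```

```text
grip t 7.08 tcp [ 0.5833 -0.0035  0.057 ] rot [-90.   -0.   76.1] F [1.24 0.49 0.34] M [ 0.17 -0.1   0.1 ] g 0.008
tilt .08 t 7.54 tcp [ 0.5815 -0.0092  0.0681] rot [-90.   -4.5  76. ] F [-0.46 -0.53 -4.01] M [-0.33  0.02  0.02] g 0.0074
tilt .17 t 8.04 tcp [ 0.5801 -0.0151  0.0805] rot [-90.   -9.7  76.1] F [-0.28 -0.33 -4.03] M [-0.45  0.07  0.05] g 0.0078
half t 8.78 tcp [0.5679 0.0122 0.081 ] rot [-90.   -9.8  79.6] F [ 0.28  0.79 -2.88] M [-0.01  0.05 -0.04] g 0.0081
over lip t 9.52 tcp [0.5554 0.0386 0.081 ] rot [-90.   -9.8  83.1] F [ 1.02  0.57 -3.38] M [-0.01  0.03 -0.02] g 0.0077
```

View pics/l1.png

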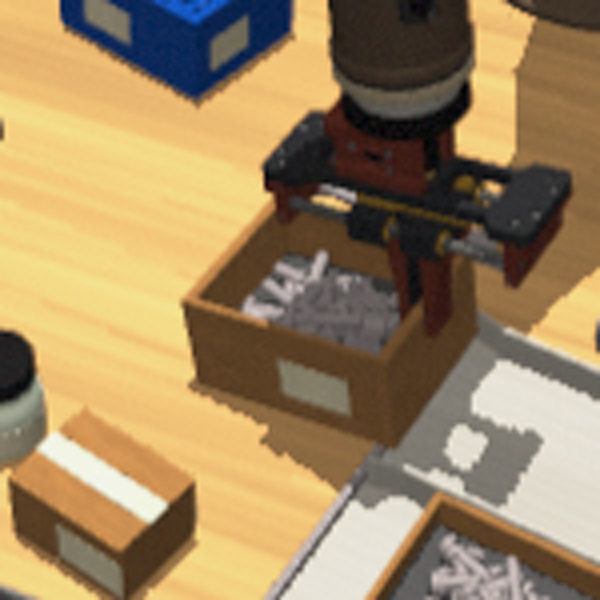

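The carton is tilted, its front edge hangs over the lip at crop (400,440), and it is aligned with the lane. I'll lower it until the lip takes the load.

Run:
```python
from k import *
xt=.016-.15*np.cos(.17)
for th in (.15,.135,.128,.122,.116,.112,.108,.104):
    p,o=pose(carton(xt,-.001,0,th)@G); move_l(p,speed=.03,orientation=o); s=st(f"th {th}")
    if s["ft_force"][2]>-.6 : break
pause(.4)
gripper_to(.035); st("open"); pause(.3)
c=camera("scene");crop(c,"s1",190,140,340,290,4)
p=sense()["tool_pos"]; 
c=camera("top")
move_l([p[0],p[1],.17],speed=.12); st("up")
c=camera("scene");crop(c,"s2",190,140,340,290,4)
c=camera("top");crop(c,"s3",160,100,290,220,5)
```

```text
th 0.15 t 9.82 tcp [0.5554 0.0401 0.078 ] rot [-90.   -8.6  83.1] F [-1.16  1.27 -2.33] M [-0.08  0.12 -0.05] g 0.0076
th 0.135 t 10.07 tcp [0.5556 0.0412 0.0761] rot [-90.   -7.7  83.1] F [ 0.14  0.27 -2.76] M [-0.07  0.02 -0.03] g 0.0078
th 0.128 t 10.32 tcp [0.5557 0.0416 0.0752] rot [-90.   -7.3  83.1] F [ 0.06  0.21 -2.72] M [-0.18  0.04 -0.01] g 0.0077
th 0.122 t 10.57 tcp [0.5557 0.042  0.0743] rot [-90.   -7.   83.1] F [ 0.98 -0.54 -2.7 ] M [-0.19  0.03  0.04] g 0.0079
th 0.116 t 10.82 tcp [0.5558 0.0426 0.0735] rot [-90.   -6.6  83.1] F [ 0.08 -0.16 -3.71] M [-0.17  0.02 -0.01] g 0.0076
th 0.112 t 11.07 tcp [0.5559 0.0426 0.0731] rot [-90.   -6.4  83.1] F [-0.78 -0.81 -0.74] M [-0.26  0.08 -0.02] g 0.0077
th 0.108 t 11.32 tcp [0.556  0.0427 0.073 ] rot [-90.   -6.2  83.1] F [-2.25 -2.25  5.45] M [-0.21  0.49  0.07] g 0.0077
open t 12.34 tcp [0.5559 0.0431 0.0724] rot [-90.   -6.2  83.1] F [-0.76  0.58  0.23] M [-0.11  0.01 -0.02] g 0.0347
up t 13.71 tcp [0.5553 0.043  0.1693] rot [-89.9  -6.2  83.1] F [0.05 0.52 0.32] M [-0.1   0.01 -0.03] g 0.0348
```

View pics/s2.png

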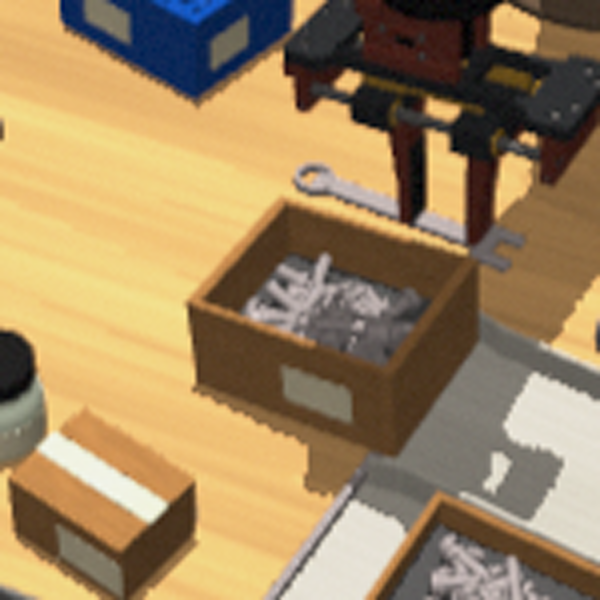

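View pics/s3.png

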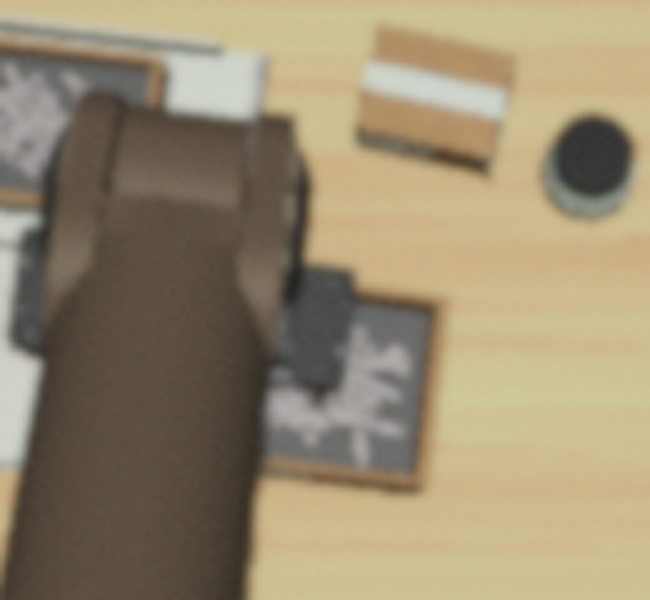

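s2 shows the carton resting nose-up on the lip, released, with its front corner at (395,455) past the lip line. Contact came at tilt 0.112, which matches the geometry. I'll check its lateral pose with a fit and go behind it with the jaws across.

```bash
cat > fit2.py <<'E'
from k import *
def cpts(q,L=.15,W=.12,H=.075):
    M=carton(*q);P=np.array([[i*L,j*W/2,k*H,1] for k in(0,1) for i,j in((1,1),(1,-1),(0,-1),(0,1))])
    return (P@M.T)[:,:3]
def fit(c,q0,th,z,near):
    best=None
    for d in outline_of("carton",c):
        e=d["extent"];u=proj(c,carton(*q0,th,z)[:3,3][None]+0)[0]
        ctr=proj(c,cpts((*q0,th,z))).mean(0)
        if abs((e[0]+e[2])/2-ctr[0])<near and abs((e[1]+e[3])/2-ctr[1])<near: best=d;break
    if best is None: return None
    b=cv2.resize(best["region"].astype(np.float32),None,fx=4,fy=4)>.5
    def cost(p):
        h=hullmask(c,cpts((*p,th,z)))>0;return 1-(h&b).sum()/(h|b).sum()
    return minimize(cost,q0,method="Nelder-Mead",options=dict(initial_simplex=np.array(q0)+np.array([[0,0,0],[.01,0,0],[0,.01,0],[0,0,.08]]),xatol=2e-4,fatol=1e-5))
E
python3 - <<'E'
from fit2 import *
p=sense()["tool_pos"]
yaw=np.degrees(BAY[2])-90
ex=TB[:3,0];ey=TB[:3,1]
b=lambda x,y,z:(TB@np.array([x,y,z,1]))[:3].tolist()
move_l([p[0],p[1],.2],speed=.15)
move_to(b(-.19,-.001,.2),[-90,0,yaw]); 
gripper_to(.086); st("behind up")
c=camera("scene")
r=fit(c,[-.133,-.001,0],.112,0,12); print(r and (r.x,r.fun))
if r is not None: crop(c,"f1",190,140,340,290,4,[(cpts((*r.x,.112,0))[[4,5,6,7,4]],(0,255,0))])
c=camera("top");r=fit(c,[-.133,-.001,0],.112,0,12); print(r and (r.x,r.fun))
crop(c,"f2",160,100,290,220,5)
E
```

```text
behind up t 16.17 tcp [ 0.5321 -0.1528  0.2   ] rot [-90.   -0.   -6.9] F [0.45 0.04 0.64] M [-0.05  0.08  0.05] g 0.086
(array([-1.33181624e-01,  1.19960326e-04,  1.99953096e-02]), np.float64(0.03437213565536201))
None
```

View pics/f2.png

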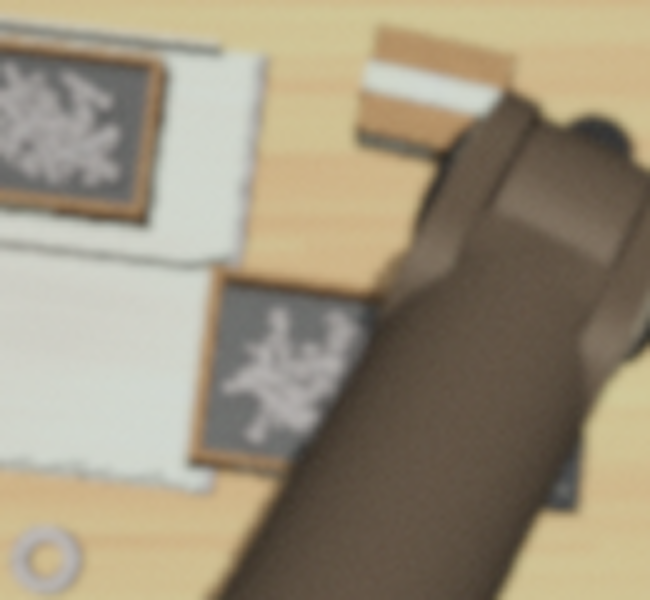

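View pics/f1.png

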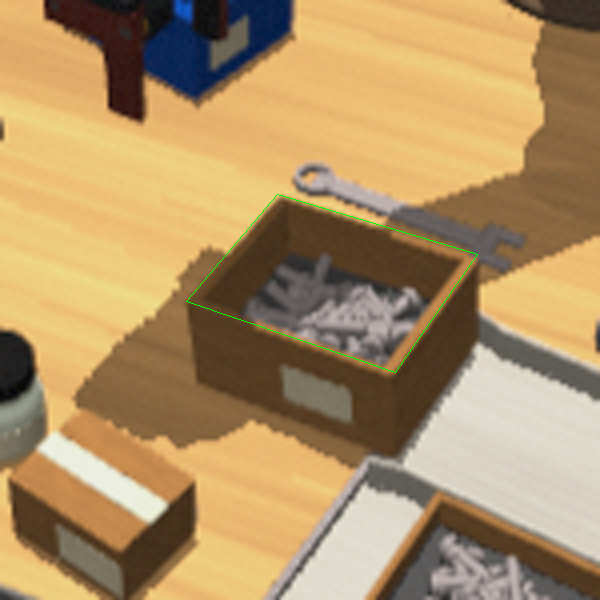

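The carton fit gives y≈0 and yaw ≈ 0 to 0.02, so it is aligned with the lane. Now I'll push gently with force monitoring, first to just before mid-length.

```bash
cat > push.py <<'E'
from fit2 import *
yaw=np.degrees(BAY[2])-90
ex=TB[:3,0]
b=lambda x,y,z:(TB@np.array([x,y,z,1]))[:3].tolist()
def F():
    s=sense();f=s["ft_force"];return -float(np.dot(f,ex)),float(f[2]),s
def push(x0,x1,step,sp,z,lim,pr=1):
    x=x0;i=0
    while x<x1-1e-6:
        x=min(x+step,x1);move_l(b(x,-.001,z),speed=sp);f,fz,s=F()
        if i%pr==0:print(round(s["time"],2),"x",round(x,4),"f",round(f,2),"fz",round(fz,2),"Mz",round(s["wrist_torque"][2],2))
        i+=1
        if f>lim:print("LIMIT",f);break
    return x
E
python3 - <<'E'
from push import *
move_l(b(-.19,-.001,.034),speed=.12); print(F()[:2])
x=push(-.19,-.16,.01,.05,.034,8)
x=push(x,-.112,.004,.02,.034,14)
c=camera("scene");crop(c,"p1",190,140,340,290,4)
E
```

```text
(0.6445150225914594, 0.39604497593961846)
18.25 x -0.18 f 0.62 fz 0.67 Mz -0.01
18.6 x -0.17 f 0.69 fz 0.55 Mz -0.03
18.95 x -0.16 f -0.46 fz 0.12 Mz -0.03
19.3 x -0.156 f -0.74 fz 0.1 Mz -0.02
19.65 x -0.152 f 0.4 fz -0.18 Mz -0.05
20.0 x -0.148 f -0.02 fz -0.66 Mz -0.05
20.35 x -0.144 f 1.59 fz 0.62 Mz -0.04
20.7 x -0.14 f 1.12 fz -0.23 Mz -0.06
21.05 x -0.136 f 0.43 fz -0.17 Mz -0.03
21.4 x -0.132 f -0.2 fz 0.08 Mz -0.02
21.75 x -0.128 f 0.33 fz 0.53 Mz -0.06
22.1 x -0.124 f 0.82 fz -1.1 Mz 0.03
22.45 x -0.12 f 0.66 fz -0.37 Mz -0.02
22.8 x -0.116 f 0.71 fz -0.52 Mz 0.0
23.15 x -0.112 f 1.67 fz -0.44 Mz -0.0
```

View pics/p1.png

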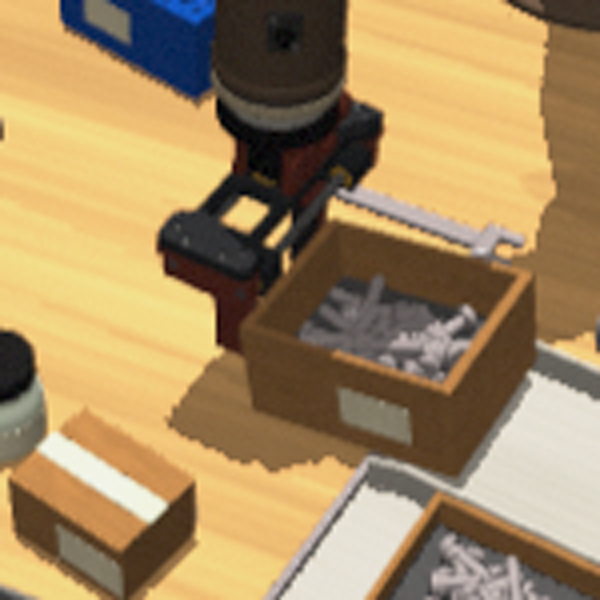

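p1 shows the carton sliding up over the lip and staying square to the lane, with its front end now inside the lead-ins. I'll continue through the rock-over slowly.

Run:
```python
from push import *
x=push(-.112,-.06,.004,.02,.034,12)
c=camera("scene");crop(c,"p2",190,140,340,290,4)
```

```text
23.55 x -0.108 f 1.72 fz 0.3 Mz -0.06
23.9 x -0.104 f 1.89 fz 0.26 Mz -0.03
24.25 x -0.1 f 1.65 fz 0.65 Mz -0.04
24.6 x -0.096 f 0.85 fz -0.45 Mz 0.01
24.95 x -0.092 f 0.62 fz -0.48 Mz 0.02
25.3 x -0.088 f -0.69 fz 0.8 Mz 0.04
25.65 x -0.084 f -0.07 fz 0.09 Mz 0.02
26.0 x -0.08 f -0.36 fz 0.09 Mz -0.02
26.35 x -0.076 f 0.09 fz 0.08 Mz -0.06
26.7 x -0.072 f -0.81 fz 0.14 Mz -0.01
27.05 x -0.068 f 0.6 fz 0.43 Mz 0.01
27.4 x -0.064 f -0.56 fz -0.01 Mz -0.02
27.75 x -0.06 f -0.31 fz -0.17 Mz 0.01
```

View pics/p2.png

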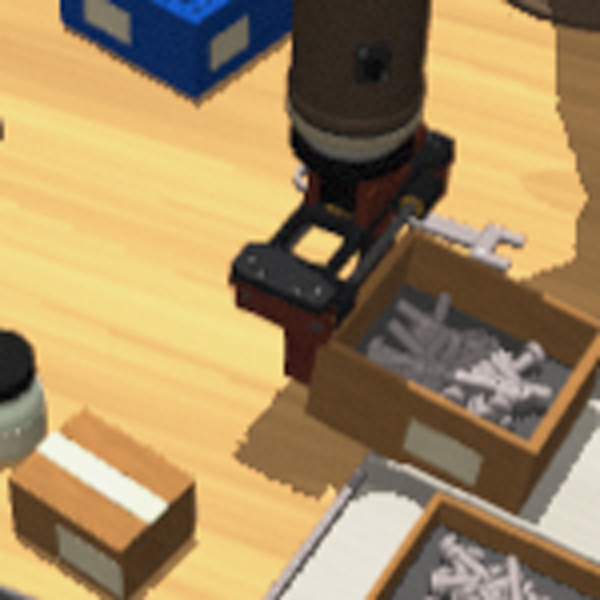

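p2 shows the carton rocked over, nose down inside the lane with its rear edge raised. I'll keep pushing until the rear drops behind the lip.

Run:
```python
from push import *
x=push(-.06,.016,.004,.02,.036,12)
c=camera("scene");crop(c,"p3",220,160,420,310,4)
```

```text
28.18 x -0.056 f 0.12 fz -0.48 Mz -0.01
28.52 x -0.052 f -1.08 fz -0.63 Mz -0.02
28.88 x -0.048 f -0.25 fz 0.21 Mz 0.05
29.23 x -0.044 f -0.25 fz -0.01 Mz 0.02
29.57 x -0.04 f -0.29 fz -0.32 Mz 0.04
29.93 x -0.036 f 0.35 fz 0.7 Mz 0.06
30.27 x -0.032 f 0.59 fz 0.42 Mz 0.02
30.62 x -0.028 f -0.44 fz -0.53 Mz -0.02
30.98 x -0.024 f 0.07 fz -0.22 Mz -0.04
31.32 x -0.02 f -0.07 fz -0.41 Mz 0.01
31.68 x -0.016 f -0.22 fz -0.32 Mz -0.0
32.02 x -0.012 f 0.49 fz -0.11 Mz 0.01
32.38 x -0.008 f 0.23 fz 0.56 Mz 0.0
32.73 x -0.004 f -0.42 fz 0.82 Mz 0.02
33.08 x 0.0 f -0.29 fz -0.13 Mz -0.0
33.42 x 0.004 f 0.14 fz -0.41 Mz -0.01
33.77 x 0.008 f 0.05 fz -0.33 Mz -0.06
34.12 x 0.012 f -0.33 fz 0.02 Mz 0.03
34.48 x 0.016 f 0.82 fz 0.58 Mz -0.03
```

View pics/p3.png

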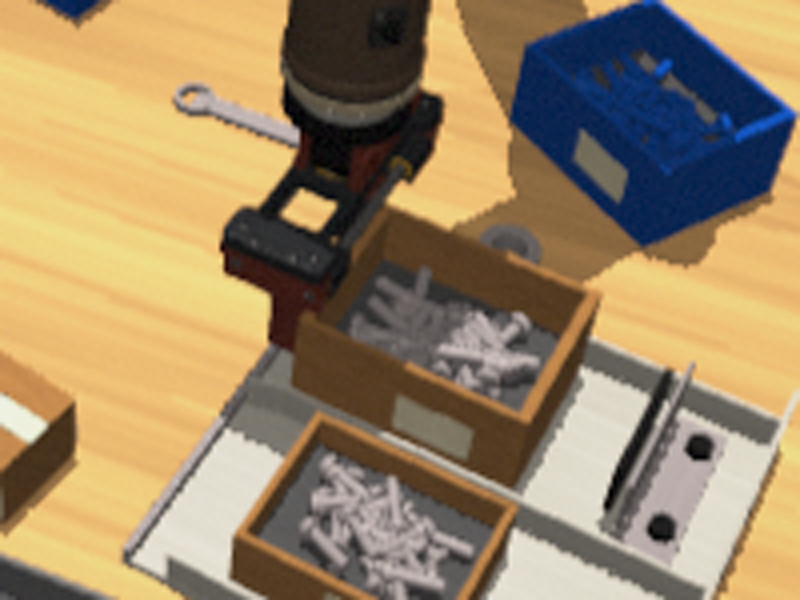

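p3 shows the carton flat on the deck, its rear wall past the lip and a gap left before the stop at (635,440). Now the fine approach by feel.

Run:
```python
from push import *
x=.016;n=0
def avg(k=4):
    a=[]
    for _ in range(k): a.append(F()[0]);pause(.02)
    return np.mean(a)
while x<.09:
    x+=.002;move_l(b(x,-.001,.036),speed=.02);f=F()[0]
    if f>2.2:
        f=avg();print("cand",round(x,4),round(f,2))
        if f>2.0:break
print("contact?",x,f)
while f<8 and x<.095:
    x+=.0007;move_l(b(x,-.001,.036),speed=.01);f=avg();print(round(x,4),round(f,2))
pause(.6);print("hold",avg());st()
c=camera("scene");crop(c,"q1",220,160,420,310,4)
```

```text
cand 0.07 3.87
contact? 0.07000000000000005 3.865067232919951
0.0707 5.03
0.0714 6.72
0.0721 7.39
0.0728 8.09
hold 8.293114934355406
 t 43.27 tcp [0.5633 0.1061 0.036 ] rot [-90.1   0.   -7. ] F [-2.3  -9.75  3.48] M [-1.6   0.51  0.02] g 0.0859
```

View pics/q1.png

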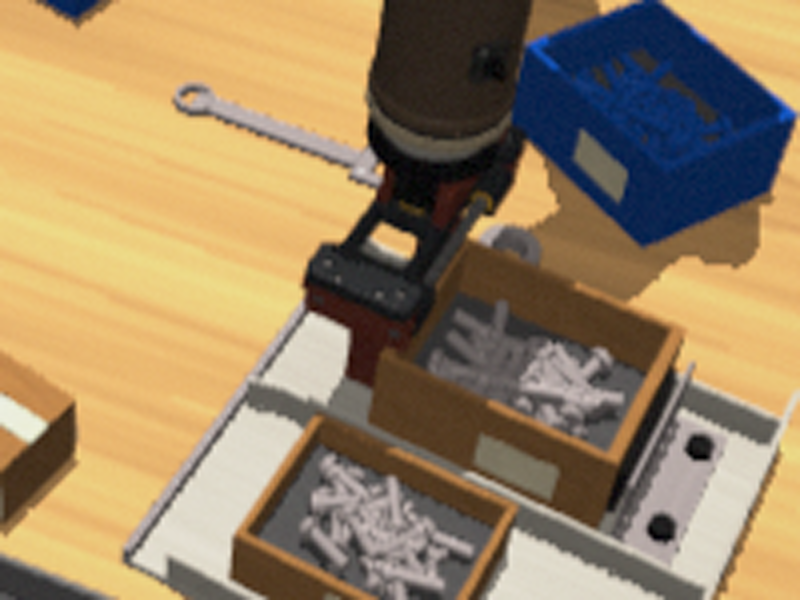

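It is pressing at a steady 8.3 N. To be sure of more than 4 N net of deck friction, I'll add about 1 mm, hold, then back off slowly.

Run:
```python
from push import *
for x in (.0734,.0740):
    move_l(b(x,-.001,.036),speed=.01);pause(.05);print(round(x,4),F()[:2])
pause(.6);print("hold",np.mean([F()[0] for _ in range(3)]))
move_l(b(.068,-.001,.036),speed=.02);print(F()[:2])
move_l(b(.03,-.001,.036),speed=.06)
move_l(b(.03,-.001,.2),speed=.15)
move_to(b(-.19,-.001,.25),[-90,0,yaw]); st("clear")
c=camera("scene")
q=[.073+.0,.0,0]
r=fit(c,q,0,.006,15);print(r and (r.x,r.fun))
L=[]
if r is not None:L=[(cpts((*r.x,0,.006))[[4,5,6,7,4]],(0,255,0))]
crop(c,"r1",220,160,420,310,4,L)
c=camera("top");r=fit(c,q,0,.006,15);print(r and (r.x,r.fun));crop(c,"r2",90,85,290,225,4)
```

```text
0.0734 (9.898763436304966, 3.267072023785173)
0.074 (10.099532904243537, 3.7866383435333146)
hold 10.945306724423569
(-0.03911777322399964, 0.2881993625621331)
clear t 47.9 tcp [ 0.5324 -0.151   0.2492] rot [-90.    0.1  -6.8] F [ 0.96  0.73 -0.09] M [-0.05  0.06  0.05] g 0.0863
(array([0.07940089, 0.00383836, 0.01890038]), np.float64(0.06296803421404062))
(array([ 0.07744024, -0.00222136,  0.00294017]), np.float64(0.02239972710992355))
```

View pics/r1.png

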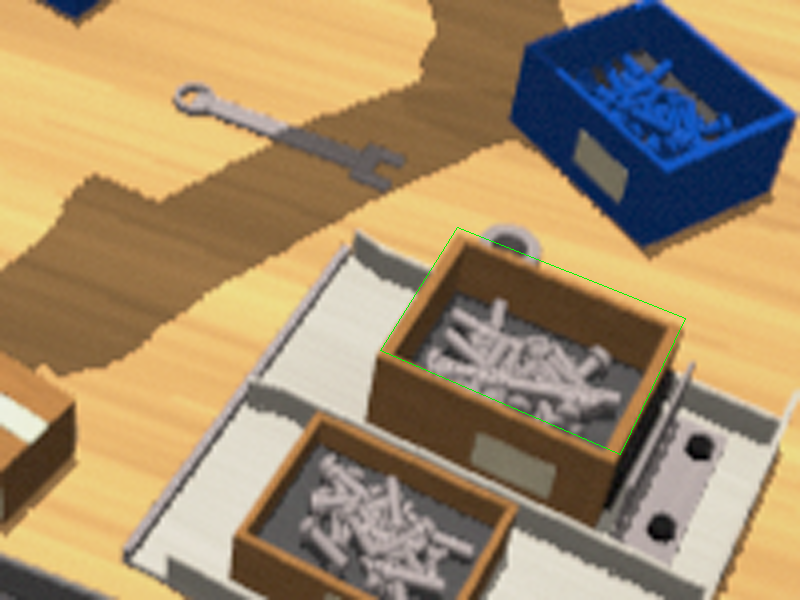

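View pics/r2.png

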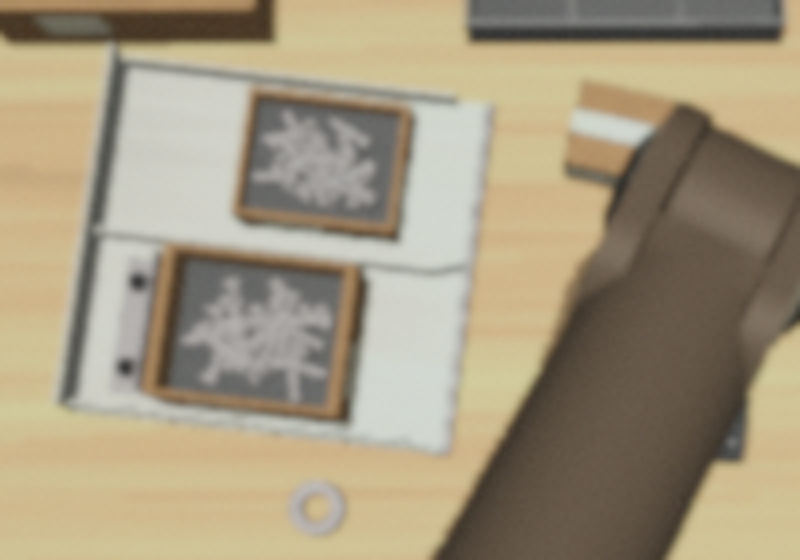

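r1 and r2 show the carton flat in the empty lane, centred (fits give y = −2 and +4 mm, limit ±12), its front end against the black rubber face at r1 (640,420). The robot is clear and the bystanders in view are where they were.

```bash
python3 -c "
from station import *
print(sense()['time']);sign_off();print(sense()['time'])"
```

```text
48.1
the job is handed in; nothing more can be done
the job is handed in; nothing more can be done
```

The carton is in the empty lane, flat on the deck behind the lip and resting against the rubber stop. I handed the job in at about 48 s of the 70 s allowed; no verdict was reported.

**What I did:**
1. I pinched the carton's front wall and tilted it about 0.17 rad about its trailing edge, which stayed on the bench.
2. I lined it up with the lane, set its front on the lip and let go.
3. I pushed it from behind with both open fingers, over the rock-over and down to the stop.
4. I felt the stop with the pushing fingers at bay x of about 70 mm, which puts its face near 230 mm. I built the push up to about 10 to 11 N, held it 0.6 s, then backed off and moved clear.

**Last checks:**
- **Position:** the last pictures show the carton flat and its front against the stop. The two camera fits give y = −2 mm and +4 mm, against a limit of ±12 mm.
- **Disagreements:** the scene-camera fit was the poorer one (6% mismatch) and showed a 0.019 rad skew, where the top camera showed 0.003. The two cameras also put the bay 2 to 3 mm apart, and I used an average.
- **Not measured directly:** I estimated the stop force from the wrist force less deck friction, so about 8 N or more on the stop. I could not read the lip force itself; the wrist forces stayed at about 6 N or less while the carton was set on the lip and pushed over it.
- **Bystanders:** the short carton, spanner and collar look unmoved. The arm partly hid the closed carton in the last top view, and I did not recheck the jar, big bolt or screwdriver in the final pictures.

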